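# Eject a held union nut from a rotary nest

## Task

Clear the holding nest: turn its black bar knob until the pointed end stands at the fixed index tooth, let go, then press the spring ejector slide smoothly all the way in to its stop, without ramming it, so that it pushes the held union nut out into the catch tray. Let the slide spring back, leave the knob at the tooth and the nut lying in the tray; do not touch the nut itself and leave the things lying round about alone.

Things in the scene. Friction and masses are not known exactly. Their poses are not given: they have to be found in the camera images.
- nest: Fixed grey holding nest on the green belt, 262x88 mm. Origin on the belt under the turning holder's axis; x: the way the slide is pressed and the nut leaves; y: from axis to index tooth; z up. Along x: slide -132 to -37 mm, its guide block -58 to -40 (28 wide, top 42 mm up), holder 72 mm diameter round 0 (wall tops 42 mm up), tray +36 to +130 mm.
- knob_grip (a point): Where to grip the knob: on the holder's vertical axis, 66 mm above the belt (fixed in the nest; see dial for the bar's direction). The knob is a black upright bar 12 mm thick, 64 mm long, from 42 to 76 mm above the belt, one end pointed; nothing else near the axis is higher than 42 mm.
- dial (a joint): Angle of knob and holder, rad, anticlockwise from above; 0: pointed end at the tooth, bar along the nest's y, its thickness along x; at q both are turned by q. Starts at 1.7 to 2.5, so turn it clockwise, regrasping; limits -0.4, 2.9; stays where left (friction 0.06 N m). At 0 the mouth faces the tray and an 18 mm slot the 11 mm rod; over 0.15 off, the rod jams on the wall.
- pointer_tip (a point): The pointed end of the knob bar, 35 mm from the axis, 66 mm above the belt.
- index_tooth (a point): The tip of the fixed index tooth, a dark upright rib on the frame 38 mm from the axis, its top 42 mm above the belt.
- ejector_pad (a point): Centre of the outer face of the ejector slide's black push plate (40 mm wide, 8 mm thick, from 10 to 60 mm above the belt), 35 mm above the belt; it moves with the slide. The face looks along the nest's -x and is pressed along the nest's +x; free space lies behind it.
- ejector (a joint): Ejector travel in m: 0 out (sprung back), about 0.07 pressed in; the hard end stop is to be felt. The return spring pushes back with 1.6 N at first, about 6.5 N at the stop; between 0.028 and 0.042 the spring balls that hold the nut raise that to some 5 to 12 N, then let it go. It springs back when let go.
- held_nut_center (a point): Centre (6 mm above its underside) of the chrome union nut held in the holder's groove under the knob bar: a hexagon 29 mm across the flats, about 32 mm across the corners, 12 mm high, 50 g. Two spring balls at the mouth keep it in.
- tray_floor (a point): Centre of the catch tray's inner floor, 4 mm above the belt. Inside, the tray is 90 mm long (along the nest's x) and 68 mm wide; walls 22 mm above the belt.
- spare_nut_center (a point): Centre of a spare union nut lying on the belt behind the nest, same shape as the held one; a bystander.
- spool_center (a point): Roughly the centre of a blue thread-tape spool, 64x55x16 mm, lying behind the nest; a bystander.
- nipple_center (a point): Centre of a brass double nipple, 40x26x23 mm, lying behind the nest; a bystander.

How it is judged:
By the outcome, as a careful person would: the job done as asked, in the order asked, and still so for the second after the job is handed in, with the robot touching nothing.
It also fails if it takes over 64 s, if anything falls off the work surface, if the arm or the gripper's body presses on something with over 40 N, if the wrist force passes 120 N, or if a joint passes its speed limit or range.

## Robot

A 6-joint arm with a two-finger parallel gripper is mounted at the origin on a cart in front of the work surface, level with it; the furniture and walls round the work are solid. World frame = base frame: x ahead of the robot, y to its left, z up, the work surface at z = 0. Lengths are in m, angles in rad, forces in N, time in s.
With the tool pointing down it reaches from about 0.275 to 0.75 m from the base axis. Payload 10.2 kg.
Tool frame: the origin (TCP) lies at the very end of the fingers, on their centre line; the grasp point (between the pads) lies 19 mm behind it; y points along the fingers, z is the direction in which the jaws open and shut, and the axes are right-handed (so a half turn about y gives the same grasp; the last joint's range is limited). The gripper opens to 85 mm and grips with 20 to 120 N. Pads are 22 mm wide; open, the fingers measure 114 mm over their backs; the gripper's body (76 mm by 85 mm) begins 54 mm behind the grasp point. The pads swing forward as they close: fully open they stand 13 mm farther back than shut.
Start: joints at [-0.223, 0.313, 1.498, -0, 1.331, -0.223], TCP at [0.525, -0, 0.231] pointing down, gripper open.
Joint ranges: [-2.94, 2.94], [-0.97, 2.17], [0.19, 2.56], [-1.23, 4.37], [0.02, 3.11], [-2.88, 2.88]. Speed limits (rad/s): [2.39, 2.39, 3.01, 3.14, 3.14, 3.14].

## Interface

Orientations are given as a rotation vector (axis times angle).
In Python, from workcell import arm, snapshot, ticket gives the robot as it stands.
- The arm moves only by the shell command python3 -m pendant 'ROWS' [FORCE]. ROWS is a JSON object of lists of equal length, an entry for each row: "jaw": the closure, from -1 (fully open) to 1 (shut); "dp": the shift along the tool's x, y, z in m, a list of three; "delta_rot": the turn, a rotation vector about the tool's x, y, z in degrees, a list of three. In form: {"jaw": [jaw, ...], "dp": [[tx, ty, tz], ...], "delta_rot": [[rx, ry, rz], ...]}. A call has 1 to 5 rows; each row shifts and turns the pose as measured when the row begins, along the tool's axes as they then stand; what a row does not reach is not made up. A row lasts 1/10 s, in which the tool goes at most 50 mm and 8.59 degrees, less where a joint would pass 70% of its speed; a pose out of reach is approached as far as the arm can. A call with a gripper value outside its range is refused whole. The fingers move at their own pace and stop on an object; FORCE is the grip in N (left out, the last holds). Time passes only in rows, so rows that do not move let the fingers close. It gives the time, the measured TCP pose, the force and the opening at its end, in the units of the state.
- arm.get_state(): the state, without advancing time (a new reading comes with each control period).
- snapshot(name): name is "scene" or "side" or "wrist"; returns a dict with "image" (400x640x3 uint8, blue, green, red), "fx", "fy", "cx", "cy" (pixels), "camera_from_world" (4x4, takes a point from world to camera coordinates); the wrist camera has in their place "hand_eye" (4x4, takes a point from camera to tool coordinates, whose origin is the TCP and whose axes are the tool frame's). Camera axes: x right, y up, looking along -z (the intrinsics and any distortion apply to the point x, -y, -z); pixel columns grow to the right and rows downward; lengths in m; the calibration is good to about 2 mm. A picture is of the moment at which its call begins: read the wrist's pose just before it. There is no depth.
- ticket.sign_off(): hands the job in, once; it reports no verdict.
The state is a dict: "time_s": time; "q": joint angles; "dq": joint speeds; "joint_torque": joint torques, N m; "position": TCP position; "eef_rot": TCP orientation; "force": force on the tool from outside, world axes, zero at the start; "ft_torque": the same for the moment, N m; "gripper_width": finger opening in m.
Only numpy, scipy, OpenCV 4.12 (cv2) and the standard library are available. Lean on these libraries where they do the work, as an engineer would, in place of code of your own. Each camera call takes 0.05 s, during which the arm holds its last target.

## Working session

There is one attempt and no reset: what is moved stays moved. The work goes in short steps, Python scripts to look and compute and a shell command to move; the robot and the scene stay as the last step left them, time stands still between calls to the robot, and variables do not carry over. Pictures are saved under pics/ and viewed, and the job is handed in when it is done.

```bash
ls; mkdir -p pics; cat > h.py <<'E'
import numpy as np, cv2
from scipy.spatial.transform import Rotation as R
from workcell import arm, snapshot, ticket
def st():
    s=arm.get_state(); return s
def show():
    s=st(); print('t',round(s['time_s'],2),'p',np.round(s['position'],4),'rot',np.round(s['eef_rot'],3),'F',np.round(s['force'],1),'w',round(s['gripper_width'],4)); return s
E
python3 - <<'E'
from h import *
s=show(); print(R.from_rotvec(s['eef_rot']).as_matrix().round(3))
import pickle
for n in ['scene','side','wrist']:
    d=snapshot(n); cv2.imwrite(f'pics/{n}0.png',d['image']); pickle.dump((s,d),open(f'{n}0.pkl','wb'))
    print(n,{k:(np.round(v,4).tolist() if k!='image' else 0) for k,v in d.items()})
E
```

```text
pics
t 0.0 p [5.247e-01 1.000e-04 2.307e-01] rot [-1.21   1.21  -1.208] F [ 0.3  0.2 -0.3] w 0.0852
[[ 0.    -0.001  1.   ]
 [-1.     0.     0.   ]
 [-0.    -1.    -0.001]]
scene {'image': 0, 'fx': 505.5045, 'fy': 505.5045, 'cx': 316.0975, 'cy': 197.4858, 'camera_from_world': [[0.8378, -0.5459, -0.0127, -0.5096], [0.3751, 0.5585, 0.7398, -0.3231], [-0.3968, -0.6245, 0.6727, -0.6057], [0.0, 0.0, 0.0, 1.0]]}
side {'image': 0, 'fx': 371.7265, 'fy': 371.7265, 'cx': 316.2242, 'cy': 198.8084, 'camera_from_world': [[0.8695, -0.4936, -0.0146, -0.525], [0.2378, 0.3926, 0.8885, -0.2269], [-0.4328, -0.776, 0.4587, -0.5595], [0.0, 0.0, 0.0, 1.0]]}
wrist {'image': 0, 'fx': 310.4867, 'fy': 310.4867, 'cx': 321.3838, 'cy': 199.8302, 'hand_eye': [[0.0001, -0.9642, -0.2652, -0.0665], [0.0003, 0.2652, -0.9642, -0.1425], [1.0, 0.0, 0.0003, 0.0003], [0.0, 0.0, 0.0, 1.0]]}
```

View pics/scene0.png

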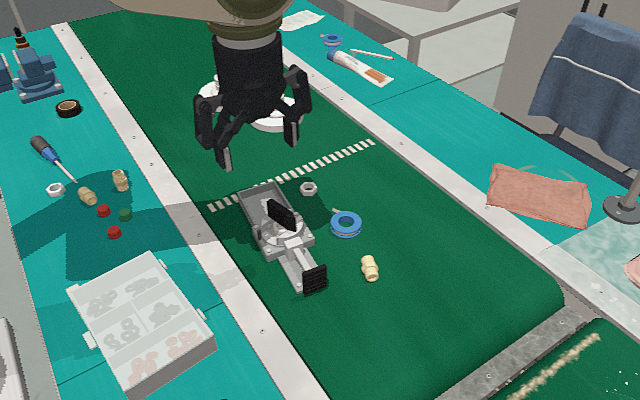

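View pics/side0.png

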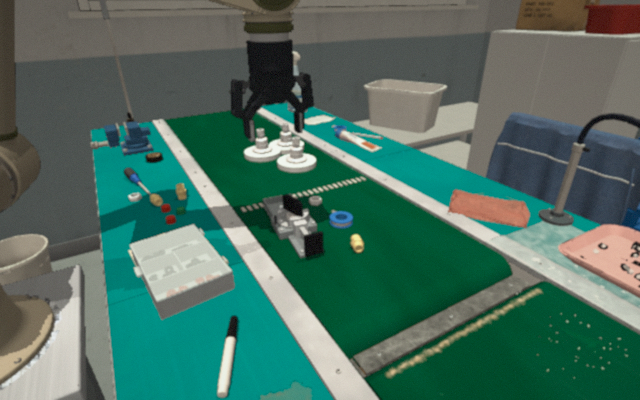

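View pics/wrist0.png

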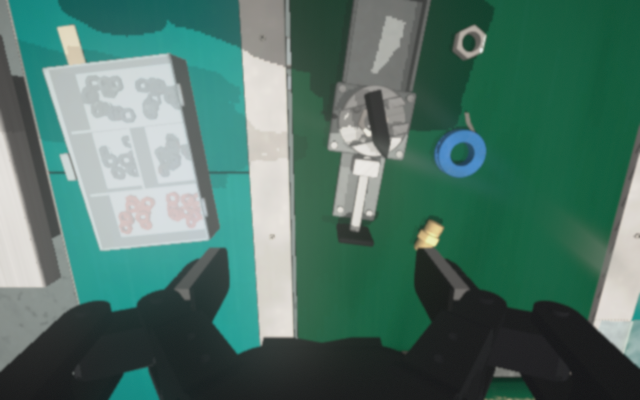

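The nest's slide end points at −Y, its tray at +Y, with the tooth on the robot side. Enlarging the pictures for measurement.

```bash
python3 - <<'E'
import cv2
a=cv2.imread('pics/wrist0.png'); c=a[0:250,300:500]; cv2.imwrite('pics/w0c.png',cv2.resize(c[:, :],None,fx=2.4,fy=2.4,interpolation=cv2.INTER_CUBIC)); 
cv2.imwrite('pics/w0d.png',cv2.resize(a[75:250,310:440],None,fx=3.4,fy=3.4,interpolation=cv2.INTER_CUBIC)); 
a=cv2.imread('pics/scene0.png'); cv2.imwrite('pics/s0c.png',cv2.resize(a[175:300,225:345],None,fx=4.8,fy=4.8,interpolation=cv2.INTER_CUBIC)); 
E
```

```text
(no output)
```

View pics/w0d.png

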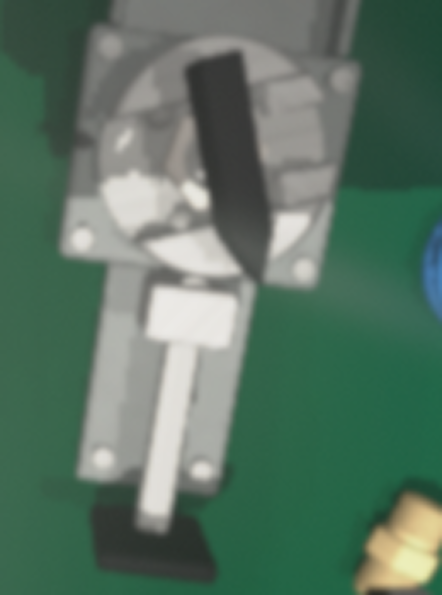

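View pics/s0c.png

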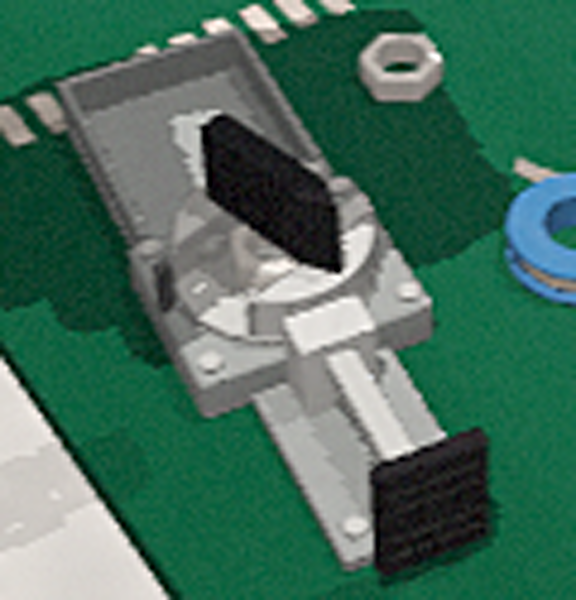

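```bash
cat >> h.py <<'E'
def proj_cam(d,P,s=None):
    P=np.atleast_2d(P)
    if 'hand_eye' in d:
        T=np.eye(4); T[:3,:3]=R.from_rotvec(s['eef_rot']).as_matrix(); T[:3,3]=s['position']
        C=np.linalg.inv(T@np.array(d['hand_eye']))
    else: C=np.array(d['camera_from_world'])
    c=P@C[:3,:3].T+C[:3,3]
    return np.c_[d['cx']+d['fx']*c[:,0]/-c[:,2], d['cy']+d['fy']*-c[:,1]/-c[:,2]]
def nest2w(p,N):
    x,y,a=N; N_=np.array([[np.cos(a),-np.sin(a),0],[np.sin(a),np.cos(a),0],[0,0,1]])
    return np.atleast_2d(p)@N_.T+[x,y,0]
E
cat > fit.py <<'E'
from h import *
import pickle
from scipy.optimize import least_squares
sw,dw=pickle.load(open('wrist0.pkl','rb')); _,ds=pickle.load(open('scene0.pkl','rb'))
g=[(-40,14,42),(-40,-14,42),(-58,-14,42),(-58,14,42)]
W3=np.array(g)/1e3; W2=np.array([(152,285),(240,292),(235,348),(147,340)])/3.4+[310,75]
S3=np.array(g+[(-132,20,60),(-132,-20,60),(-132,-20,10),(-132,20,10)])/1e3
S2=np.array([(285,322),(357,298),(375,325),(300,350),(373,465),(487,430),(490,535),(378,575)])/4.8+[225,175]
tipS=np.array([(334,190),(338,270)])/4.8+[225,175]; 
def tip(q): return np.array([(-np.sin(q)*.035,np.cos(q)*.035,z) for z in(.076,.042)])
def f(v):
    N=v[:3]
    return np.r_[(proj_cam(dw,nest2w(W3,N),sw)-W2).ravel(),(proj_cam(ds,nest2w(S3,N))-S2).ravel(),(proj_cam(ds,nest2w(tip(v[3]),N))-tipS).ravel()]
r=least_squares(f,[.57,.1,1.5,2.2]); print(r.x.round(4)); print(r.fun.reshape(-1,2).round(1))
np.save('N.npy',r.x)
N=r.x[:3]
for nm,d,s in(('wrist',dw,sw),('scene',ds,None)):
    im=d['image'].copy(); im=cv2.resize(im,None,fx=4,fy=4,interpolation=cv2.INTER_CUBIC)
    def dot(p,c):
        for u in proj_cam(d,nest2w(p,N),s): cv2.circle(im,tuple(int(k) for k in (u*4+1.5)),4,c,-1)
    dot(S3,(0,0,255)); dot(tip(r.x[3]),(255,0,255)); dot([[0,0.038,.042]],(0,255,255)); dot([[.13,.044*0+.034,.022],[.13,-.034,.022],[0.04,.034,.022]],(255,255,0)); dot([[0,0,.042],[0,0,.076]],(0,255,0))
    q=r.x[3]; dot([[np.sin(q)*.029+np.cos(q)*e,-np.cos(q)*.029+np.sin(q)*e,.076] for e in(.006,-.006)],(0,160,255))
    if nm=='wrist': cv2.imwrite('pics/fw.png',im[0:1000:2,1240:1800:2] if 0 else cv2.resize(im[0:1000,1200:1800],None,fx=.6,fy=.6))
    else: cv2.imwrite('pics/fs.png',im[680:1220,900:1400])
E
python3 fit.py
```

```text
[0.5795 0.0605 1.4422 1.9555]
[[ 0.3 -1.6]
 [ 0.3 -0.3]
 [-1.2 -0.3]
 [-0.9 -1.3]
 [-1.2 -1.7]
 [-0.3 -2.3]
 [ 0.5 -0.6]
 [ 0.1 -0. ]
 [ 0.6  3. ]
 [ 1.3  0.9]
 [ 0.6 -0.1]
 [ 0.5  0.9]
 [ 1.2  2.5]
 [ 1.2  0.7]]
```

View pics/fw.png

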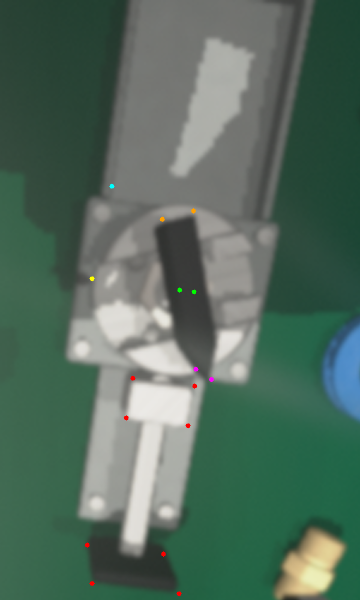

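View pics/fs.png

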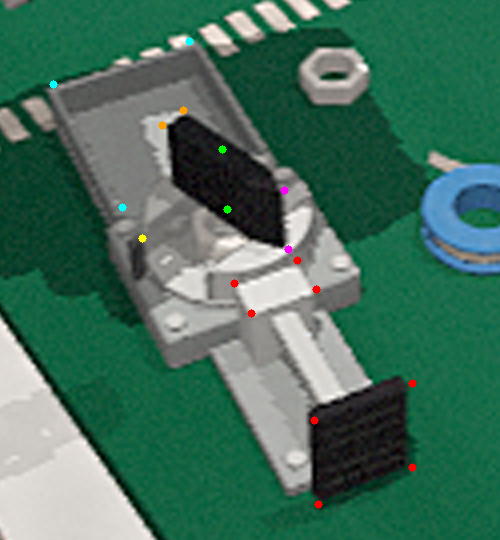

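Pose estimate: nest at about (0.580, 0.061), yaw 1.44, dial about 1.95. Residuals are 1–2 px. Next I'll hover over the axis with the jaws turned to the bar and re-measure.

```bash
python3 -m pendant '{"jaw":[-1,-1,-1,-1,-1],"dp":[[-0.03,0.04,0.027],[-0.03,0.04,0.028],[0,0,0],[0,0,0],[0,0,0]],"delta_rot":[[0,0,0],[0,0,0],[0,-7.3,0],[0,-7.3,0],[0,0,0]]}'
python3 - <<'E'
from h import *
import pickle
s=show(); d=snapshot('wrist'); pickle.dump((s,d),open('wrist1.pkl','wb'))
cv2.imwrite('pics/wrist1.png',d['image'])
cv2.imwrite('pics/wrist1c.png',cv2.resize(d['image'][60:310,200:450],None,fx=2.4,fy=2.4,interpolation=cv2.INTER_CUBIC))
E
```

```text
time_s: 0.65
position: [0.5755, 0.0558, 0.1542]
eef_rot: [-1.324, 1.017, -1.013]
force: [0.2, -0.1, -0.6]
gripper_width: 0.0853
t 0.65 p [0.5755 0.0558 0.1542] rot [-1.324  1.017 -1.013] F [ 0.2 -0.1 -0.6] w 0.0853
```

View pics/wrist1.png

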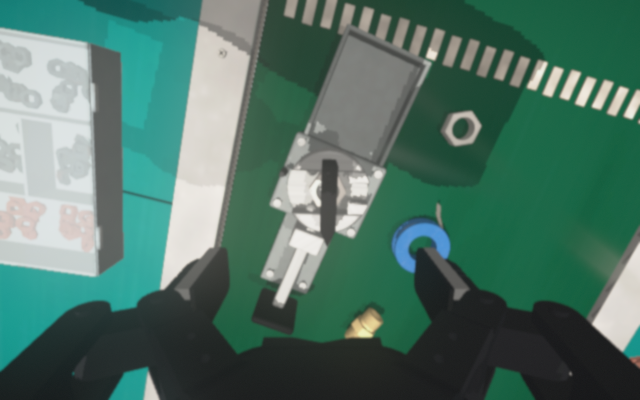

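View pics/wrist1c.png

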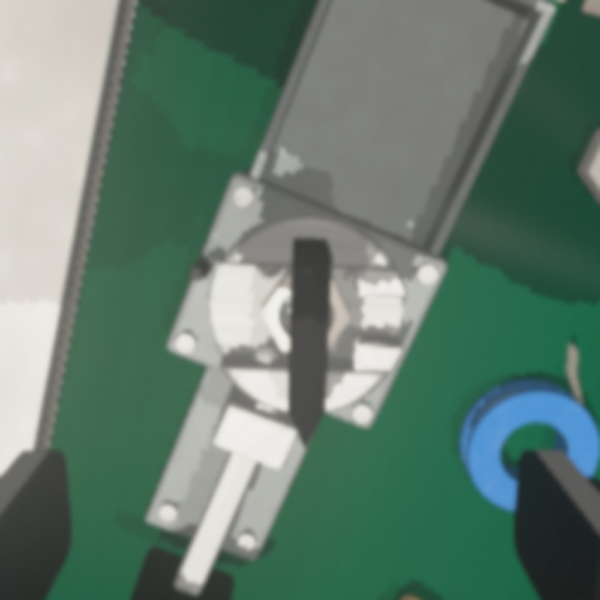

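```bash
cat > fit1.py <<'E'
from h import *
import pickle
from scipy.optimize import least_squares
s,d=pickle.load(open('wrist1.pkl','rb')); sw,dw=pickle.load(open('wrist0.pkl','rb'))
g=np.array([(-40,14,42),(-40,-14,42),(-58,-14,42),(-58,14,42)])/1e3
W2=np.array([(230,403),(300,435),(278,470),(214,440),(307,443),(294,241),(328,241)])/2.4+[200,60]
V2=np.array([(152,285),(240,292),(235,348),(147,340)])/3.4+[310,75]
def bar(q):
    c,n=np.array([-np.sin(q),np.cos(q)]),np.array([np.cos(q),np.sin(q)])
    return np.array([[*(c*.035),.076],[*(-c*.029-n*.006),.076],[*(-c*.029+n*.006),.076]])
def f(v):
    B=bar(v[3])
    return np.r_[(proj_cam(d,nest2w(np.r_[g,B],v[:3]),s)-W2).ravel(),(proj_cam(dw,nest2w(g,v[:3]),sw)-V2).ravel()]
r=least_squares(f,[.57,.06,1.44,1.95]); print(r.x.round(4)); print(r.fun.reshape(-1,2).round(1))
np.save('N1.npy',r.x)
z=R.from_rotvec(s['eef_rot']).as_matrix()[:,2]; print('jaw dir deg',np.degrees(np.arctan2(z[1],z[0])),'want',np.degrees(r.x[2]+r.x[3])-180)
M=R.from_rotvec(s['eef_rot']).as_matrix(); print('dp tool to grip', M.T@(np.array([*r.x[:2],.049])-s['position']))
E
python3 fit1.py
```

```text
[0.5791 0.061  1.4539 1.9316]
[[ -0.3  -1.1]
 [  0.3  -3.3]
 [  2.   -0.5]
 [ -0.7   1.2]
 [ -0.7   1.3]
 [ 15.1   2.7]
 [-15.9   2.4]
 [  0.4  -1.8]
 [  0.4  -0.8]
 [ -0.9  -0.8]
 [ -0.6  -1.5]]
jaw dir deg 14.97616372253434 want 13.979393651255833
dp tool to grip [-0.00405012  0.10517429  0.00522634]
```

The refit agrees: (0.579, 0.061), yaw 1.454, dial 1.93. I'm moving over the knob and down.

```bash
python3 -m pendant '{"jaw":[-0.2,-0.2,-0.2,-0.2,-0.2],"dp":[[-0.004,0.02,0.005],[0,0.03,0],[0,0.03,0],[0,0.015,0],[0,0.005,0]],"delta_rot":[[0,1,0],[0,0,0],[0,0,0],[0,0,0],[0,0,0]]}'
python3 - <<'E'
from h import *
s=show(); M=R.from_rotvec(s['eef_rot']).as_matrix(); print(M.round(3)); print(M.T@(np.array([.5791,.061,.049])-s['position']))
d=snapshot('wrist')
cv2.imwrite('pics/wrist2.png',d['image'])
E
```

```text
time_s: 1.2
position: [0.581, 0.0597, 0.0546]
eef_rot: [-1.303, 1.042, -1.049]
force: [-0.2, 0.0, 1.7]
gripper_width: 0.0513
t 1.2 p [0.581  0.0597 0.0546] rot [-1.303  1.042 -1.049] F [-0.2  0.   1.7] w 0.0513
[[ 0.218  0.004  0.976]
 [-0.976 -0.001  0.218]
 [ 0.002 -1.     0.004]]
[-0.00169782  0.00560549 -0.00159316]
```

View pics/wrist2.png

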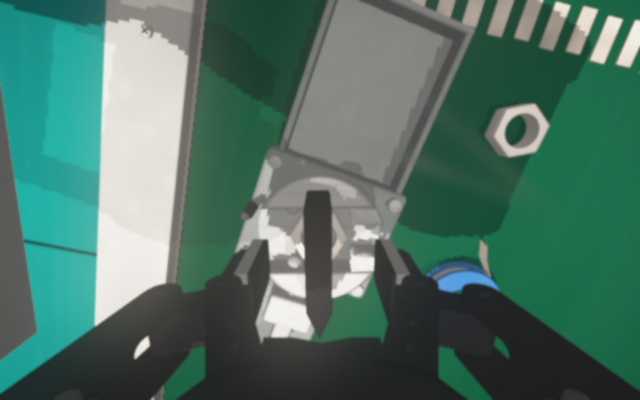

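The bar (col ~318) stands centred between the jaws (267–378). I'm closing on it.

```bash
python3 -m pendant '{"jaw":[-0.2,0.5,0.7,0.8,0.8],"dp":[[-0.001,0.006,-0.001],[0,0,0],[0,0,0],[0,0,0],[0,0,0]],"delta_rot":[[0,0,0],[0,0,0],[0,0,0],[0,0,0],[0,0,0]]}' 30
```

```text
time_s: 1.75
position: [0.5794, 0.0599, 0.0509]
eef_rot: [-1.303, 1.044, -1.051]
force: [4.6, 0.2, -9.0]
gripper_width: 0.0115
```

```bash
python3 -m pendant '{"jaw":[1,1,1,1,1],"dp":[[0,0,0],[0,0,0],[0,0,0],[0,0,0],[0,0,0]],"delta_rot":[[0,4,0],[0,7,0],[0,7,0],[0,7,0],[0,0,0]]}'
python3 - <<'E'
from h import *
s=show(); z=R.from_rotvec(s['eef_rot']).as_matrix()[:,2]; print(np.degrees(np.arctan2(z[1],z[0])), s['ft_torque'],np.round(s['q'],3))
d=snapshot('wrist')
cv2.imwrite('pics/wrist3.png',d['image'])
E
```

```text
time_s: 2.25
position: [0.5793, 0.0599, 0.0509]
eef_rot: [-1.087, 1.376, -1.384]
force: [0.3, -1.4, -3.6]
gripper_width: 0.0115
t 2.25 p [0.5793 0.0599 0.0509] rot [-1.087  1.376 -1.384] F [ 0.3 -1.4 -3.6] w 0.0115
-13.471849643727177 [-0.11336337 -0.03834424 -0.04791189] [-0.097  0.629  1.52  -0.002  0.988  0.139]
```

View pics/wrist3.png

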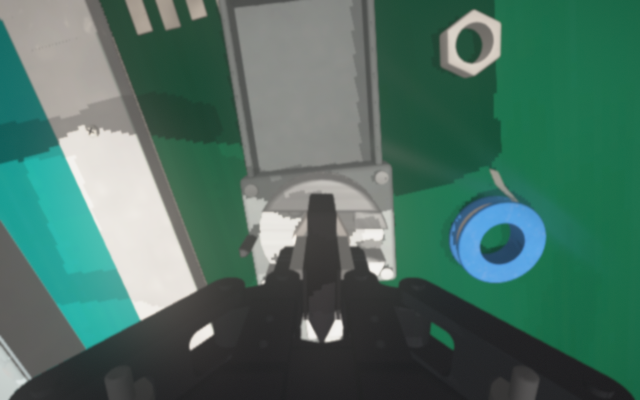

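The knob turns with the hand; 83° left, and joint 6 has the range. I'll continue without regrasping for now.

```bash
python3 -m pendant '{"jaw":[1,1,1,1,1],"dp":[[0,0,0],[0,0,0],[0,0,0],[0,0,0],[0,0,0]],"delta_rot":[[0,8,0],[0,8,0],[0,8,0],[0,8,0],[0,8,0]]}'
python3 -m pendant '{"jaw":[1,1,1,1,1],"dp":[[0,0,0],[0,0,0],[0,0,0],[0,0,0],[0,0,0]],"delta_rot":[[0,8,0],[0,8,0],[0,8,0],[0,6,0],[0,0,0]]}'
python3 - <<'E'
from h import *
s=show(); z=R.from_rotvec(s['eef_rot']).as_matrix()[:,2]; print(np.degrees(np.arctan2(z[1],z[0])), s['ft_torque'],np.round(s['q'],3))
d=snapshot('wrist')
cv2.imwrite('pics/wrist4.png',d['image'])
E
```

```text
time_s: 2.8
position: [0.5791, 0.06, 0.0509]
eef_rot: [-0.608, 1.853, -1.86]
force: [0.5, -0.1, -3.7]
gripper_width: 0.0113
time_s: 3.3
position: [0.579, 0.0601, 0.0509]
eef_rot: [-0.111, 2.162, -2.169]
force: [1.1, 0.4, -4.1]
gripper_width: 0.0114
t 3.3 p [0.579  0.0601 0.0509] rot [-0.111  2.162 -2.169] F [ 1.1  0.4 -4.1] w 0.0114
-83.9573967175263 [-0.07691167  0.10715903 -0.02403961] [-0.097  0.629  1.52  -0.003  0.989  1.371]
```

View pics/wrist4.png

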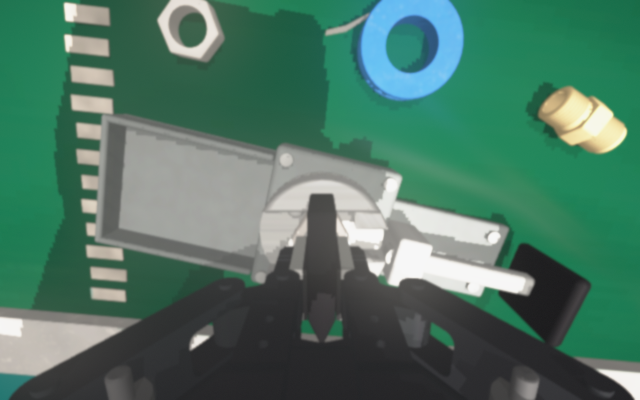

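```bash
python3 -m pendant '{"jaw":[1,1,1,1],"dp":[[0,0,0],[0,0,0],[0,0,0],[0,0,0]],"delta_rot":[[0,7,0],[0,5.5,0],[0,0,0],[0,0,0]]}'
python3 - <<'E'
from h import *
import pickle
s=show(); z=R.from_rotvec(s['eef_rot']).as_matrix()[:,2]; print(np.degrees(np.arctan2(z[1],z[0])), s['ft_torque'],np.round(s['q'],3))
d=snapshot('wrist');pickle.dump((s,d),open('wrist5.pkl','wb'))
cv2.imwrite('pics/wrist5.png',d['image'])
d=snapshot('scene')
cv2.imwrite('pics/scene5c.png',cv2.resize(d['image'][160:310,200:360],None,fx=4,fy=4,interpolation=cv2.INTER_CUBIC))
E
```

```text
time_s: 3.75
position: [0.579, 0.0601, 0.0509]
eef_rot: [-0.11, -2.17, 2.175]
force: [0.8, -0.2, -4.0]
gripper_width: 0.0112
t 3.75 p [0.579  0.0601 0.0509] rot [-0.11  -2.17   2.175] F [ 0.8 -0.2 -4. ] w 0.0112
-95.61790206768006 [-0.06481489  0.24744707 -0.01001412] [-0.096  0.629  1.52  -0.003  0.989  1.574]
```

View pics/wrist5.png

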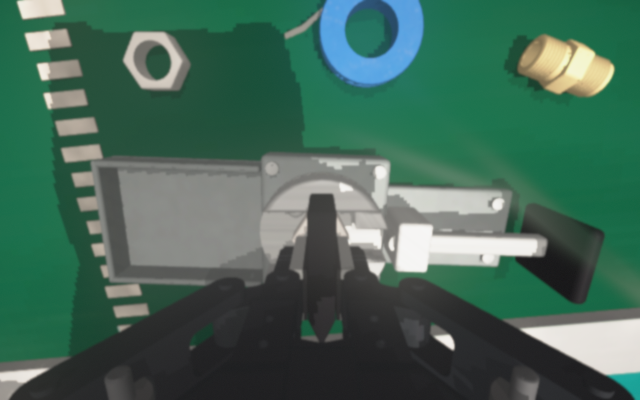

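View pics/scene5c.png

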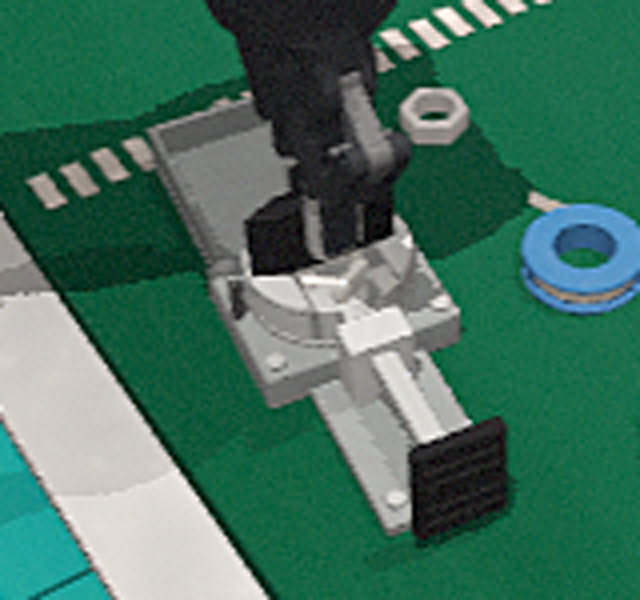

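Nearly aligned (the frame edges tilt about 1° in the image). I'll trim 1°, release, back up and check from above.

```bash
python3 -m pendant '{"jaw":[1,1,-0.2,-0.2,-0.2],"dp":[[0,0,0],[0,0,0],[0,0,0],[0,0,0],[0,0,0]],"delta_rot":[[0,1.2,0],[0,0,0],[0,0,0],[0,0,0],[0,0,0]]}'
python3 -m pendant '{"jaw":[-0.2,-0.2,-0.2,-0.2,-0.2],"dp":[[0,-0.02,0],[0,-0.03,0],[0,-0.03,0],[0,-0.03,0],[0,0,0]],"delta_rot":[[0,0,0],[0,0,0],[0,0,0],[0,0,0],[0,0,0]]}'
python3 - <<'E'
from h import *
import pickle
s=show(); z=R.from_rotvec(s['eef_rot']).as_matrix()[:,2]; print(np.degrees(np.arctan2(z[1],z[0])))
d=snapshot('wrist');pickle.dump((s,d),open('wrist6.pkl','wb'))
cv2.imwrite('pics/wrist6.png',d['image'])
cv2.imwrite('pics/wrist6c.png',cv2.resize(d['image'][110:310,170:470],None,fx=2.6,fy=2.6,interpolation=cv2.INTER_CUBIC))
d=snapshot('scene');pickle.dump(d,open('scene6.pkl','wb'))
cv2.imwrite('pics/scene6c.png',cv2.resize(d['image'][160:310,200:360],None,fx=4,fy=4,interpolation=cv2.INTER_CUBIC))
E
```

```text
time_s: 4.35
position: [0.5798, 0.0602, 0.052]
eef_rot: [-0.133, -2.16, 2.166]
force: [0.1, 1.1, 0.2]
gripper_width: 0.0512
time_s: 4.85
position: [0.5793, 0.0605, 0.1666]
eef_rot: [-0.133, -2.161, 2.167]
force: [0.3, 0.0, -0.8]
gripper_width: 0.0515
t 4.85 p [0.5793 0.0605 0.1666] rot [-0.133 -2.161  2.167] F [ 0.3  0.  -0.8] w 0.0515
-96.68043557627777
```

View pics/wrist6.png

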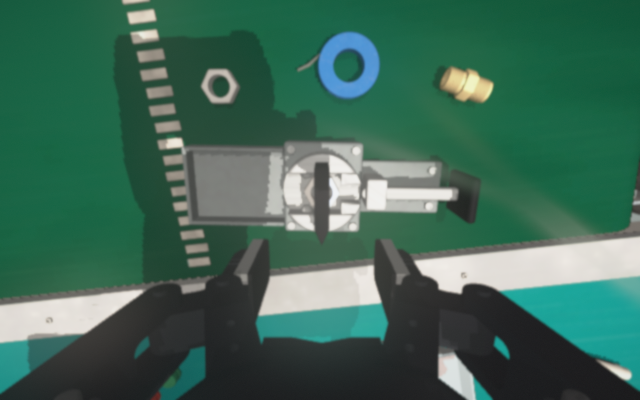

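View pics/wrist6c.png

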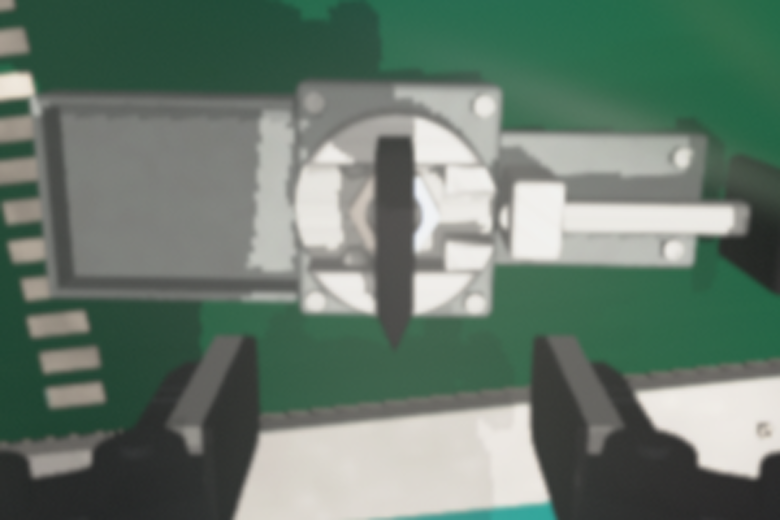

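View pics/scene6c.png

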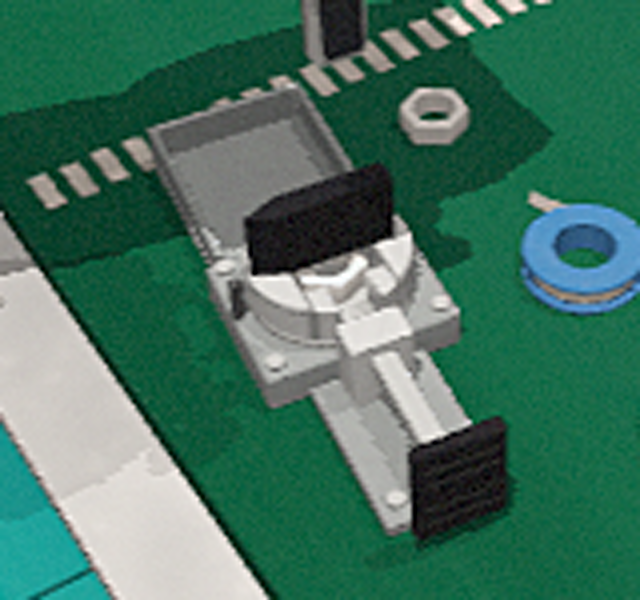

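```bash
cat > fit6.py <<'E'
from h import *
import pickle
from scipy.optimize import least_squares
s,d=pickle.load(open('wrist6.pkl','rb')); dsc=pickle.load(open('scene6.pkl','rb'))
g=np.array([(-40,14,42),(-40,-14,42),(-58,-14,42),(-58,14,42)])/1e3
W2=np.array([(513,258),(515,182),(564,183),(562,260),(396,350),(377,137),(412,137)])/2.6+[170,110]
def bar(q):
    c,n=np.array([-np.sin(q),np.cos(q)]),np.array([np.cos(q),np.sin(q)])
    return np.array([[*(c*.035),.076],[*(-c*.029+n*.006),.076],[*(-c*.029-n*.006),.076]])
S2=np.array([(338,325),(397,305),(411,328),(352,354),(247,220),(393,162),(384,170)])/4+[200,160]
def f(v): return (proj_cam(d,nest2w(np.r_[g,bar(v[3])],v[:3]),s)-W2).ravel()
r=least_squares(f,[.57,.06,1.44,0]); print(r.x.round(4)); print(r.fun.reshape(-1,2).round(1))
v=r.x
im=cv2.resize(d['image'],None,fx=4,fy=4,interpolation=cv2.INTER_CUBIC)
P=np.r_[g,bar(v[3]),[[0,.038,.042],[-.132,.02,.06],[-.132,-.02,.06],[-.132,0,.035]],[[.036*np.cos(t),.036*np.sin(t),.042] for t in np.arange(0,6.28,.3)]]
for u in proj_cam(d,nest2w(P,v[:3]),s): cv2.circle(im,tuple(int(k) for k in (u*4+1.5)),4,(0,0,255),-1)
cv2.imwrite('pics/f6.png',cv2.resize(im[440:1000,680:1980],None,fx=.6,fy=.6))
print('pad',nest2w([[-.132,0,.035]],v[:3]),'pre',nest2w([[-.165,0,.035]],v[:3]))
E
python3 fit6.py
```

```text
[0.5818 0.0589 1.3873 0.0749]
[[-2.  -0.1]
 [ 0.5 -1.5]
 [ 2.  -0.5]
 [-1.   0.4]
 [ 0.2 -1.6]
 [-1.1  1.6]
 [ 1.3  1.4]]
pad [[ 0.55773862 -0.07089821  0.035     ]] pre [[ 0.5517183  -0.10334441  0.035     ]]
```

View pics/f6.png

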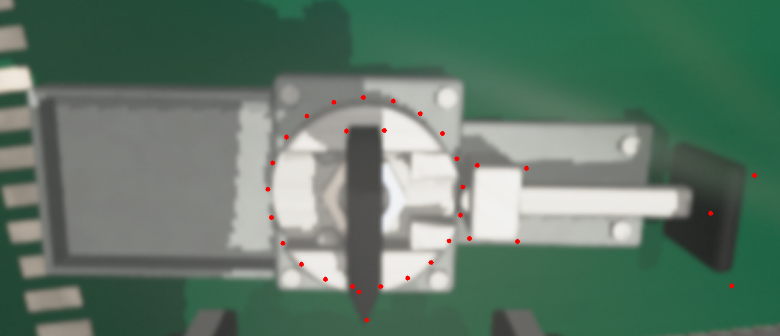

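The block-only fit pulls the yaw off; the long tray, rod and strip edges lie within 0.4° of the jaw axis, so dial ≈ 0.01–0.02 rad. I'll cross-check tooth against tip in the scene view.

```bash
python3 - <<'E'
from h import *
import pickle
d=pickle.load(open('scene6.pkl','rb'))
for yaw in (1.43,1.447):
  N=(.5793,.0605,yaw)
  for q in(-.1,0,.1):
    t=[-np.sin(q)*.035,np.cos(q)*.035]
    n=[np.cos(q)*.006,np.sin(q)*.006]; b=[np.sin(q)*.029,-np.cos(q)*.029]
    u=proj_cam(d,nest2w([[*t,.042],[*t,.076],[0,.038,.042],[b[0]-n[0],b[1]-n[1],.042],[b[0]-n[0],b[1]-n[1],.076]],N)); u=(u-[200,160])*4
    print(yaw,q,'tooth-tip',(u[2]-u[0]).round(1),'tip',u[:2].round(0).tolist(),'bar dir top', (u[4]-u[1]).round(1), 'tooth',u[2].round(0))
cv2.imwrite('pics/s6z.png',cv2.resize(d['image'][195:250,245:315],None,fx=9,fy=9,interpolation=cv2.INTER_CUBIC))
E
```

```text
1.43 -0.1 tooth-tip [-4.3  7.9] tip [[245.0, 268.0], [238.0, 209.0]] bar dir top [155.9 -27.7] tooth [241. 276.]
1.43 0 tooth-tip [-6.8  2.3] tip [[247.0, 274.0], [240.0, 215.0]] bar dir top [152.2 -38.2] tooth [241. 276.]
1.43 0.1 tooth-tip [-10.2  -3.1] tip [[251.0, 279.0], [244.0, 220.0]] bar dir top [146.9 -48.2] tooth [241. 276.]
1.447 -0.1 tooth-tip [-4.1  7.9] tip [[245.0, 269.0], [238.0, 210.0]] bar dir top [155.4 -29.5] tooth [241. 277.]
1.447 0 tooth-tip [-6.8  2.4] tip [[248.0, 275.0], [241.0, 216.0]] bar dir top [151.4 -39.9] tooth [241. 277.]
1.447 0.1 tooth-tip [-10.3  -3. ] tip [[251.0, 280.0], [244.0, 221.0]] bar dir top [145.9 -49.9] tooth [241. 277.]
```

View pics/s6z.png

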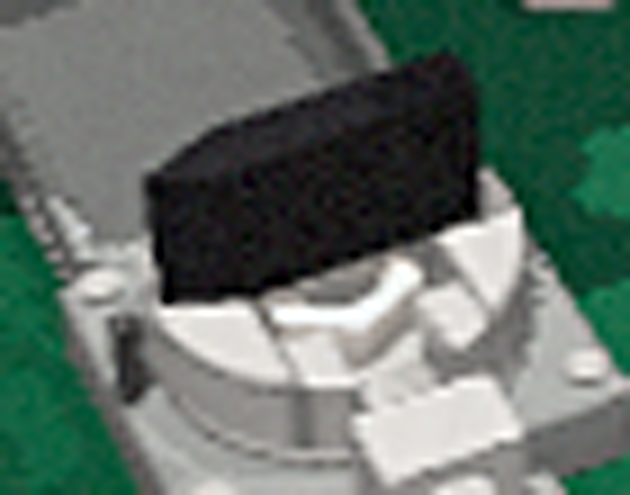

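The scene view is ambiguous at this resolution, so I'll view the tip and tooth from the tooth side with the wrist camera.

```bash
python3 -m pendant '{"jaw":[-0.2,-0.2,-0.2,-0.2],"dp":[[0.045,0,0],[0.045,0,0],[0.04,0,0],[0,0,0]],"delta_rot":[[0,0,0],[0,0,0],[0,0,0],[0,0,0]]}'
python3 - <<'E'
from h import *
import pickle
s=show(); z=R.from_rotvec(s['eef_rot']).as_matrix()[:,2]; print(np.degrees(np.arctan2(z[1],z[0])))
d=snapshot('wrist');pickle.dump((s,d),open('wrist7.pkl','wb'))
cv2.imwrite('pics/wrist7.png',d['image'])
cv2.imwrite('pics/wrist7c.png',cv2.resize(d['image'][0:180,170:470],None,fx=2.6,fy=2.6,interpolation=cv2.INTER_CUBIC))
E
```

```text
time_s: 5.35
position: [0.4412, 0.0761, 0.1555]
eef_rot: [-0.113, -2.153, 2.157]
force: [0.5, -0.4, -0.5]
gripper_width: 0.0514
t 5.35 p [0.4412 0.0761 0.1555] rot [-0.113 -2.153  2.157] F [ 0.5 -0.4 -0.5] w 0.0514
-96.70802687766606
```

View pics/wrist7c.png

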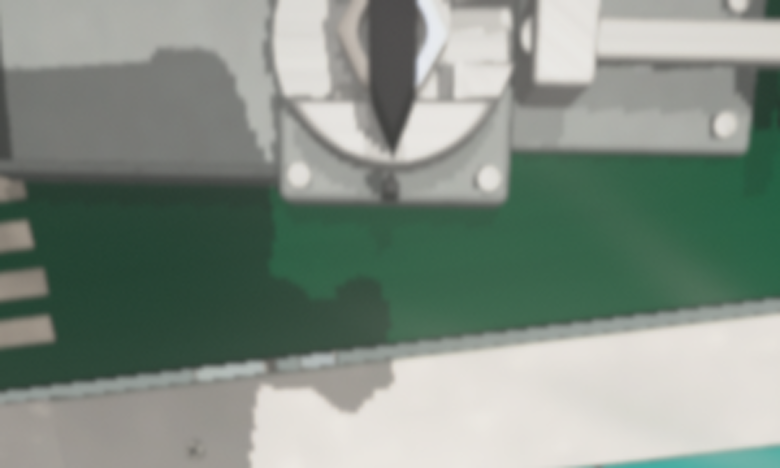

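```bash
python3 - <<'E'
import cv2
a=cv2.imread('pics/wrist7.png'); cv2.imwrite('pics/w7z.png',cv2.resize(a[0:85,270:370],None,fx=7,fy=7,interpolation=cv2.INTER_CUBIC))
E
```

```text
(no output)
```

View pics/w7z.png

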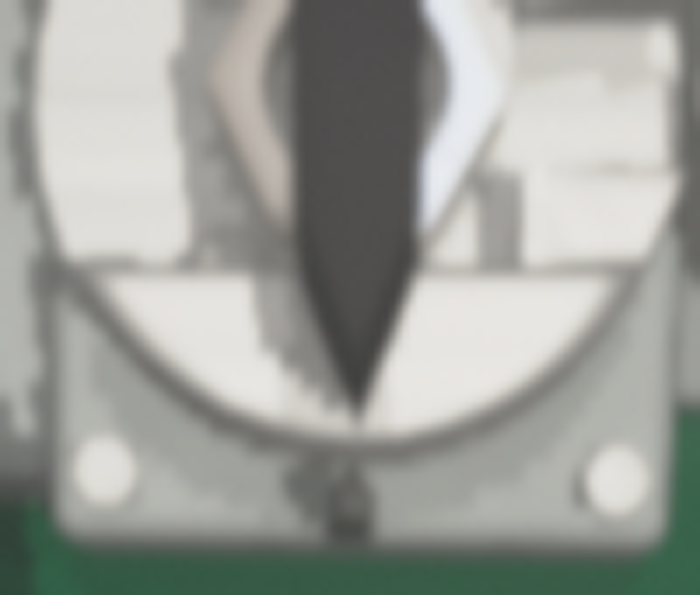

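Tip apex at (358,415) and tooth at (350,490) in the 7× crop, about 1 mm apart sideways, with the holder groove parallel to the frame edge. The knob is at the tooth to within about 0.03 rad. Now I shut the jaws, turn 90° back and go behind the push plate.

```bash
python3 -m pendant '{"jaw":[1,1,1,1,1],"dp":[[0,0,0],[0,0,0],[0,0,0],[0,0,0],[0,0,0]],"delta_rot":[[0,-8.5,0],[0,-8.5,0],[0,-8.5,0],[0,-8.5,0],[0,-8.5,0]]}'
python3 -m pendant '{"jaw":[1,1,1,1,1],"dp":[[0,0,0],[0,0,0],[0,0,0],[0,0,0],[0,0,0]],"delta_rot":[[0,-8.5,0],[0,-8.5,0],[0,-8.5,0],[0,-8.5,0],[0,-8.5,0]]}'
cat > rel.py <<'E'
from h import *
import sys
A=np.array([.5793,.0603,0]); a=np.radians(83.3)
def rel():
    s=show(); M=R.from_rotvec(s['eef_rot']).as_matrix(); z=M[:,2]
    n=np.array([[np.cos(a),np.sin(a),0],[-np.sin(a),np.cos(a),0],[0,0,1]])
    print('jaw deg',np.degrees(np.arctan2(z[1],z[0])).round(2),'nest pos',(n@(s['position']-A)).round(4),'F nest',(n@s['force']).round(1))
    if len(sys.argv)>3:
        t=A+n.T@np.array([float(k) for k in sys.argv[1:4]]); print('dp tool',(M.T@(t-s['position'])).round(4),'down tilt',M[:,1].round(3))
    return s
rel()
E
python3 rel.py -.175 0 .1
```

```text
time_s: 5.9
position: [0.4465, 0.0749, 0.1529]
eef_rot: [-0.625, 1.863, -1.858]
force: [-0.1, 0.5, 0.3]
gripper_width: 0.0001
time_s: 6.4
position: [0.4504, 0.0738, 0.1492]
eef_rot: [-1.13, 1.354, -1.338]
force: [0.3, 0.5, -0.1]
gripper_width: -0.0002
t 6.4 p [0.4504 0.0738 0.1492] rot [-1.13   1.354 -1.338] F [ 0.3  0.5 -0.1] w -0.0002
jaw deg -10.54 nest pos [-0.0017  0.1296  0.1492] F nest [ 0.5 -0.2 -0.1]
dp tool [0.1641 0.0476 0.1417] down tilt [-0.016 -0.001 -1.   ]
```

```bash
python3 -m pendant '{"jaw":[1,1,1,1,1],"dp":[[0.03,0,0.03],[0.035,0,0.03],[0.035,0,0.03],[0.035,0,0.03],[0.03,0,0.02]],"delta_rot":[[0,-2,0],[0,-1,0],[0,0,0],[0,0,0],[0,0,0]]}'
python3 rel.py -.175 0 .025
```

```text
time_s: 6.9
position: [0.5721, -0.114, 0.1428]
eef_rot: [-1.165, 1.31, -1.288]
force: [-0.9, 1.3, -0.6]
gripper_width: 0.0002
t 6.9 p [ 0.5721 -0.114   0.1428] rot [-1.165  1.31  -1.288] F [-0.9  1.3 -0.6] w 0.0002
jaw deg -6.81 nest pos [-0.1739 -0.0132  0.1428] F nest [ 1.2  1.1 -0.6]
dp tool [ 0.0009  0.118  -0.011 ] down tilt [-0.019  0.001 -1.   ]
```

```bash
python3 -m pendant '{"jaw":[1,1,1,1,1],"dp":[[0,0,-0.013],[0,0.04,0],[0,0.04,0],[0,0.02,0],[0,0,0]],"delta_rot":[[1.1,0,0],[0,0,0],[0,0,0],[0,0,0],[0,0,0]]}'
cat >> rel.py <<'E'
if len(sys.argv)>4:
    d=snapshot('wrist'); cv2.imwrite('pics/%s_w.png'%sys.argv[4],d['image'])
    d=snapshot('scene'); cv2.imwrite('pics/%s_s.png'%sys.argv[4],cv2.resize(d['image'][130:310,200:400],None,fx=3.3,fy=3.3,interpolation=cv2.INTER_CUBIC))
E
python3 rel.py -.145 0 .025 p1
```

```text
time_s: 7.4
position: [0.5635, -0.1207, 0.0338]
eef_rot: [-1.148, 1.3, -1.303]
force: [-0.1, -0.1, 0.4]
gripper_width: 0.0003
t 7.4 p [ 0.5635 -0.1207  0.0338] rot [-1.148  1.3   -1.303] F [-0.1 -0.1  0.4] w 0.0003
jaw deg -7.24 nest pos [-0.1817 -0.0054  0.0338] F nest [-0.1  0.   0.4]
dp tool [-0.0366  0.0087 -0.0057] down tilt [ 0.    -0.002 -1.   ]
```

View pics/p1_w.png

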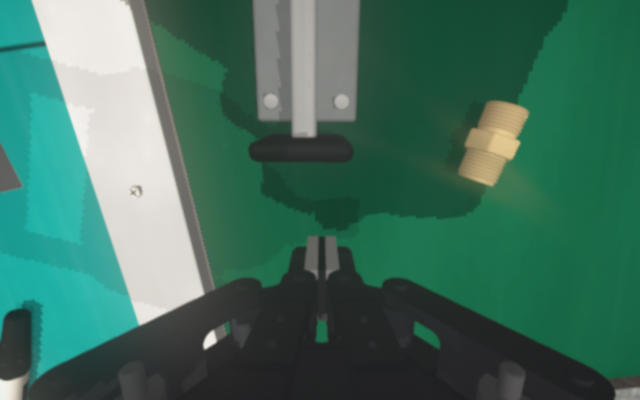

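View pics/p1_s.png

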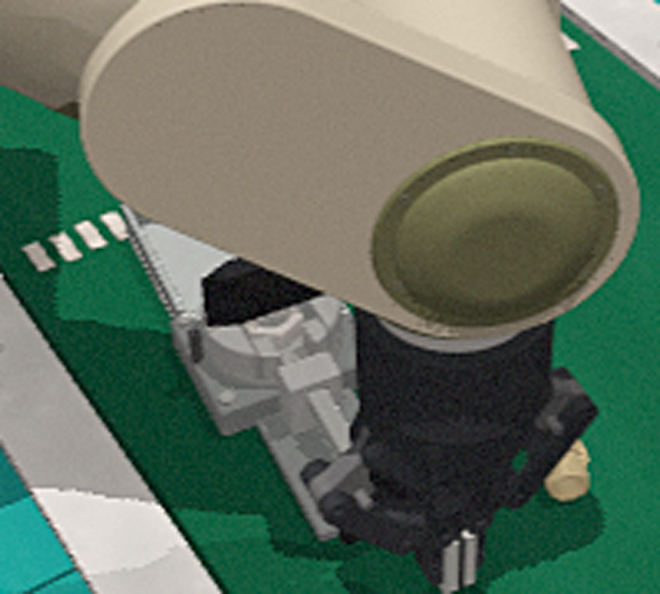

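The plate centre is at col ~302 and the fingers at ~322, so a 6 mm sideways correction is needed (it agrees with the computed −5.7 mm). I'm correcting and coming close.

```bash
python3 -m pendant '{"jaw":[1,1,1,1],"dp":[[0,0.008,-0.006],[-0.014,0,0],[-0.014,0,0],[0,0,0]],"delta_rot":[[0,-0.5,0],[0,0,0],[0,0,0],[0,0,0]]}'
python3 rel.py -.145 0 .025 p2
```

```text
time_s: 7.9
position: [0.564, -0.0907, 0.0315]
eef_rot: [-1.148, 1.284, -1.304]
force: [0.2, 0.1, 0.4]
gripper_width: 0.0001
t 7.9 p [ 0.564  -0.0907  0.0315] rot [-1.148  1.284 -1.304] F [0.2 0.1 0.4] w 0.0001
jaw deg -6.67 nest pos [-0.1518 -0.0024  0.0315] F nest [ 0.2 -0.2  0.4]
dp tool [-0.0068  0.0065 -0.0025] down tilt [ 0.01  -0.006 -1.   ]
```

View pics/p2_w.png

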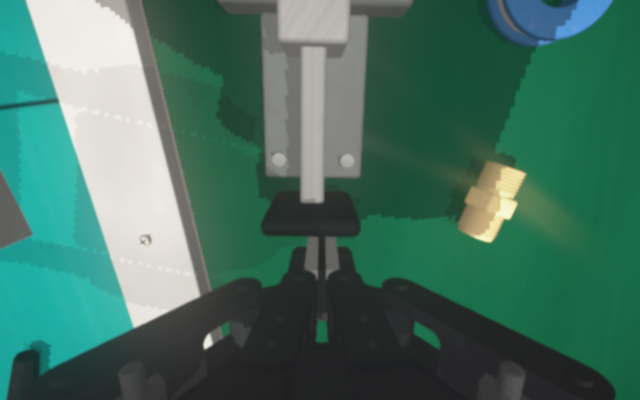

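```bash
python3 -m pendant '{"jaw":[1,1,1,1,1],"dp":[[0,0.008,-0.004],[-0.004,0,0],[-0.004,0,0],[-0.004,0,0],[-0.004,0,0]],"delta_rot":[[0.5,0,0],[0,0,0],[0,0,0],[0,0,0],[0,0,0]]}'
python3 rel.py -.145 0 .025
```

```text
time_s: 8.5
position: [0.5631, -0.076, 0.0247]
eef_rot: [-1.141, 1.275, -1.312]
force: [-1.0, -2.2, -2.8]
gripper_width: 0.0
t 8.5 p [ 0.5631 -0.076   0.0247] rot [-1.141  1.275 -1.312] F [-1.  -2.2 -2.8] w 0.0
jaw deg -6.74 nest pos [-0.1373  0.0002  0.0247] F nest [-2.3  0.7 -2.8]
dp tool [ 0.0077 -0.0002  0.0002] down tilt [ 0.021 -0.01  -1.   ]
```

Contact felt (−2.3 N). I'm pressing smoothly.

```bash
python3 -m pendant '{"jaw":[1,1,1,1,1],"dp":[[-0.004,0,0],[-0.004,0,0],[-0.004,0,0],[-0.004,0,0],[-0.004,0,0]],"delta_rot":[[0,0,0],[0,0,0],[0,0,0],[0,0,0],[0,0,0]]}'
python3 rel.py -.067 0 .025
```

```text
time_s: 9.0
position: [0.5658, -0.0557, 0.0247]
eef_rot: [-1.143, 1.274, -1.313]
force: [-2.2, -7.7, -1.0]
gripper_width: -0.0
t 9.0 p [ 0.5658 -0.0557  0.0247] rot [-1.143  1.274 -1.313] F [-2.2 -7.7 -1. ] w -0.0
jaw deg -6.72 nest pos [-0.1167 -0.0002  0.0247] F nest [-7.9  1.3 -1. ]
dp tool [-0.0497 -0.0008 -0.0002] down tilt [ 0.021 -0.012 -1.   ]
```

```bash
python3 -m pendant '{"jaw":[1,1,1],"dp":[[-0.004,0,0],[-0.004,0,0],[-0.004,0,0]],"delta_rot":[[0,0,0],[0,0,0],[0,0,0]]}'
python3 rel.py -.067 0 .025
```

```text
time_s: 9.3
position: [0.5672, -0.0454, 0.0248]
eef_rot: [-1.146, 1.272, -1.316]
force: [-3.5, -13.5, -2.4]
gripper_width: 0.0002
t 9.3 p [ 0.5672 -0.0454  0.0248] rot [-1.146  1.272 -1.316] F [ -3.5 -13.5  -2.4] w 0.0002
jaw deg -6.69 nest pos [-0.1064 -0.0003  0.0248] F nest [-13.8   2.   -2.4]
dp tool [-0.0394 -0.0008 -0.0003] down tilt [ 0.021 -0.016 -1.   ]
```

```bash
python3 -m pendant '{"jaw":[1,1,1],"dp":[[-0.004,0,0],[-0.004,0,0],[-0.004,0,0]],"delta_rot":[[0,0,0],[0,0,0],[0,0,0]]}'
python3 rel.py -.067 0 .025
```

```text
time_s: 9.6
position: [0.5677, -0.0402, 0.0249]
eef_rot: [-1.158, 1.267, -1.323]
force: [-5.9, -22.0, -0.7]
gripper_width: -0.0001
t 9.6 p [ 0.5677 -0.0402  0.0249] rot [-1.158  1.267 -1.323] F [ -5.9 -22.   -0.7] w -0.0001
jaw deg -6.62 nest pos [-0.1012 -0.0002  0.0249] F nest [-22.6   3.3  -0.7]
dp tool [-0.0342 -0.0009 -0.0002] down tilt [ 0.018 -0.028 -0.999]
```

Force is 22.6 N, higher than expected, so I'm stopping to look.

```bash
python3 - <<'E'
from h import *
import pickle
s=show()
d=snapshot('wrist'); cv2.imwrite('pics/p3w.png',d['image'])
for n in('scene','side'):
    d=snapshot(n); cv2.imwrite('pics/p3%s.png'%n,cv2.resize(d['image'][130:310,200:400],None,fx=3.3,fy=3.3,interpolation=cv2.INTER_CUBIC))
show()
E
```

```text
t 9.6 p [ 0.5677 -0.0402  0.0249] rot [-1.158  1.267 -1.323] F [ -5.9 -22.   -0.7] w -0.0001
t 9.75 p [ 0.5679 -0.0392  0.0249] rot [-1.155  1.268 -1.322] F [ -2.  -12.6  -0.8] w 0.0
```

View pics/p3w.png

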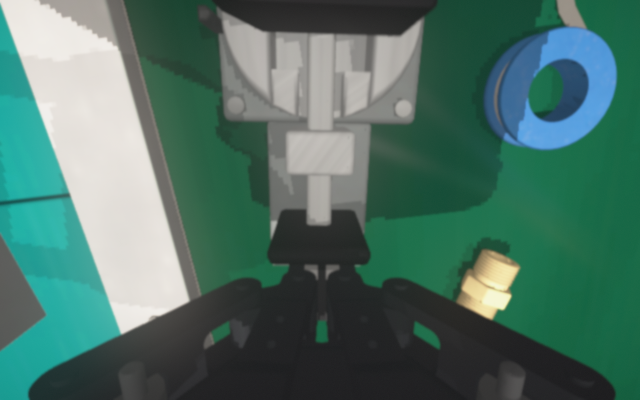

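View pics/p3scene.png

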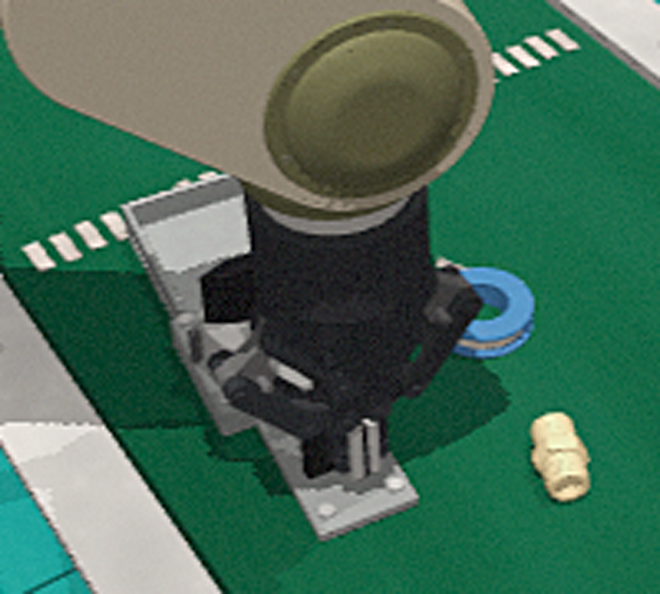

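View pics/p3side.png

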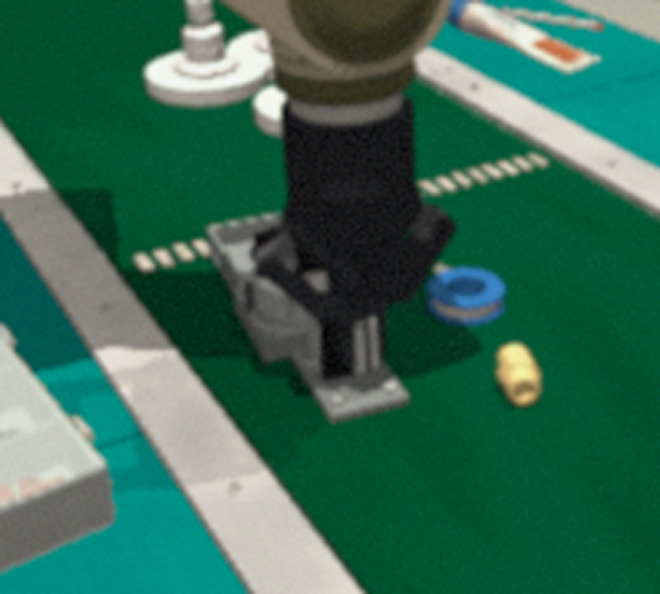

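The rod runs through the slot and the force relaxed to 12.6 N, so this is the ball detent and not a jam. Continuing.

```bash
python3 -m pendant '{"jaw":[1,1,1],"dp":[[-0.003,0,0],[-0.003,0,0],[-0.003,0,0]],"delta_rot":[[0,0,0],[0,0,0],[0,0,0]]}'
python3 rel.py -.067 0 .025
```

```text
time_s: 10.05
position: [0.569, -0.032, 0.0249]
eef_rot: [-1.156, 1.268, -1.325]
force: [-1.2, -5.6, -0.6]
gripper_width: -0.0002
t 10.05 p [ 0.569  -0.032   0.0249] rot [-1.156  1.268 -1.325] F [-1.2 -5.6 -0.6] w -0.0002
jaw deg -6.74 nest pos [-0.0929 -0.0006  0.0249] F nest [-5.7  0.5 -0.6]
dp tool [-0.0259 -0.0008 -0.0006] down tilt [ 0.018 -0.028 -0.999]
```

Detent passed. Continuing slowly towards the stop.

```bash
python3 -m pendant '{"jaw":[1,1,1,1,1],"dp":[[-0.004,0,0],[-0.004,0,0],[-0.003,0,0],[-0.003,0,0],[-0.003,0,0]],"delta_rot":[[0,0,0],[0,0,0],[0,0,0],[0,0,0],[0,0,0]]}'
python3 rel.py -.067 0 .025
```

```text
time_s: 10.55
position: [0.5712, -0.0162, 0.025]
eef_rot: [-1.159, 1.266, -1.328]
force: [-1.5, -6.5, -1.2]
gripper_width: 0.0002
t 10.55 p [ 0.5712 -0.0162  0.025 ] rot [-1.159  1.266 -1.328] F [-1.5 -6.5 -1.2] w 0.0002
jaw deg -6.75 nest pos [-0.0769 -0.0008  0.025 ] F nest [-6.6  0.7 -1.2]
dp tool [-0.0099 -0.0003 -0.0009] down tilt [ 0.018 -0.032 -0.999]
```

```bash
python3 -m pendant '{"jaw":[1,1,1],"dp":[[-0.002,0,0],[-0.002,0,0],[-0.002,0,0]],"delta_rot":[[0,0,0],[0,0,0],[0,0,0]]}'
python3 rel.py -.067 0 .025
```

```text
time_s: 10.85
position: [0.5719, -0.0111, 0.025]
eef_rot: [-1.161, 1.264, -1.33]
force: [-2.9, -16.2, 0.0]
gripper_width: 0.0
t 10.85 p [ 0.5719 -0.0111  0.025 ] rot [-1.161  1.264 -1.33 ] F [ -2.9 -16.2   0. ] w 0.0
jaw deg -6.73 nest pos [-0.0718 -0.001   0.025 ] F nest [-16.5   1.    0. ]
dp tool [-0.0048 -0.0002 -0.001 ] down tilt [ 0.018 -0.035 -0.999]
```

```bash
python3 -m pendant '{"jaw":[1,1],"dp":[[-0.002,0,0],[-0.001,0,0]],"delta_rot":[[0,0,0],[0,0,0]]}'
python3 rel.py -.067 0 .025
```

```text
time_s: 11.05
position: [0.5718, -0.0115, 0.0251]
eef_rot: [-1.167, 1.262, -1.334]
force: [-2.4, -9.3, -1.3]
gripper_width: 0.0002
t 11.05 p [ 0.5718 -0.0115  0.0251] rot [-1.167  1.262 -1.334] F [-2.4 -9.3 -1.3] w 0.0002
jaw deg -6.7 nest pos [-0.0722 -0.0009  0.0251] F nest [-9.5  1.3 -1.3]
dp tool [-0.0051 -0.0001 -0.0009] down tilt [ 0.016 -0.041 -0.999]
```

```bash
python3 -m pendant '{"jaw":[1,1],"dp":[[-0.003,0,0],[-0.003,0,0]],"delta_rot":[[0,0,0],[0,0,0]]}'
python3 rel.py -.067 0 .025 p4
```

```text
time_s: 11.25
position: [0.5719, -0.0113, 0.0252]
eef_rot: [-1.176, 1.259, -1.34]
force: [-7.0, -25.5, -0.2]
gripper_width: -0.0
t 11.25 p [ 0.5719 -0.0113  0.0252] rot [-1.176  1.259 -1.34 ] F [ -7.  -25.5  -0.2] w -0.0
jaw deg -6.66 nest pos [-0.072  -0.001   0.0252] F nest [-26.1   3.9  -0.2]
dp tool [-0.005 -0.    -0.001] down tilt [ 0.013 -0.05  -0.999]
```

View pics/p4_w.png

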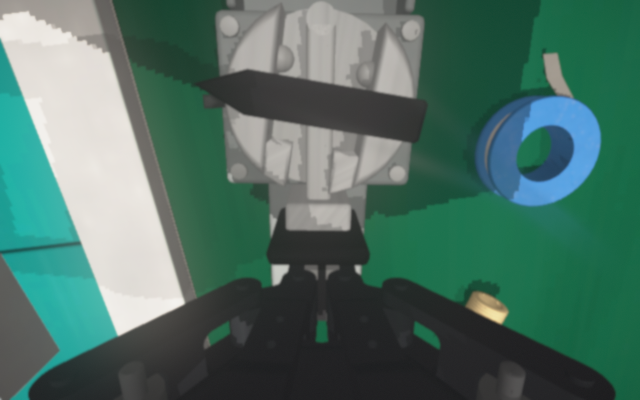

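View pics/p4_s.png

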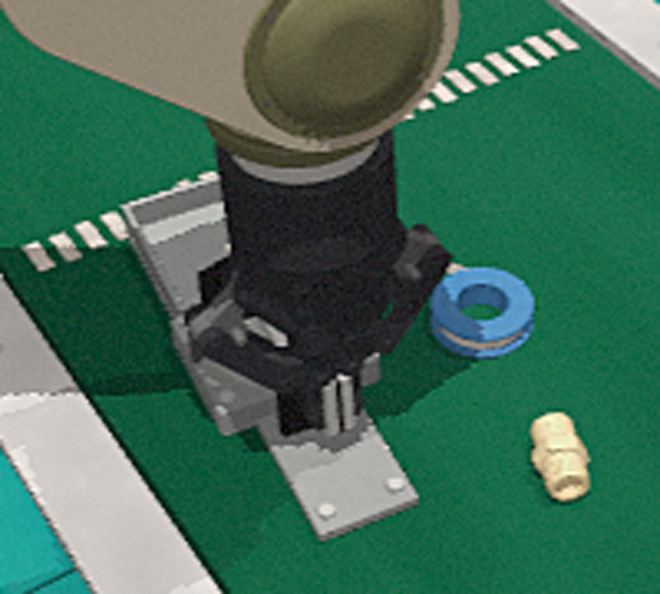

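At the stop: 26 N with no more movement, and the nut is gone from the holder. But the bar now leans about 9° in the image (tip (205,85), blunt end (425,122)), so the ejection dragged the holder round a little. I'll let the slide back gently, then check nut and knob.

```bash
python3 -m pendant '{"jaw":[1,1,1,1,1],"dp":[[0.006,0,0],[0.008,0,0],[0.008,0,0],[0.01,0,0],[0.01,0,0]],"delta_rot":[[0,0,0],[0,0,0],[0,0,0],[0,0,0],[0,0,0]]}'
python3 -m pendant '{"jaw":[1,1,1,1,1],"dp":[[0.012,0,0],[0.012,0,0],[0.012,0,0],[0.012,0,0],[0.012,0,0]],"delta_rot":[[0,0,0],[0,0,0],[0,0,0],[0,0,0],[0,0,0]]}'
python3 rel.py -.175 0 .15 p5
```

```text
time_s: 11.85
position: [0.5658, -0.0553, 0.0266]
eef_rot: [-1.18, 1.26, -1.339]
force: [-0.7, -3.0, -1.2]
gripper_width: 0.0
time_s: 12.35
position: [0.5591, -0.119, 0.0309]
eef_rot: [-1.177, 1.258, -1.339]
force: [0.0, -0.2, 0.4]
gripper_width: -0.0002
t 12.35 p [ 0.5591 -0.119   0.0309] rot [-1.177  1.258 -1.339] F [ 0.  -0.2  0.4] w -0.0002
jaw deg -6.64 nest pos [-0.1805 -0.0008  0.0309] F nest [-0.2 -0.   0.4]
dp tool [ 0.0003 -0.1193  0.0014] down tilt [ 0.013 -0.051 -0.999]
```

View pics/p5_w.png

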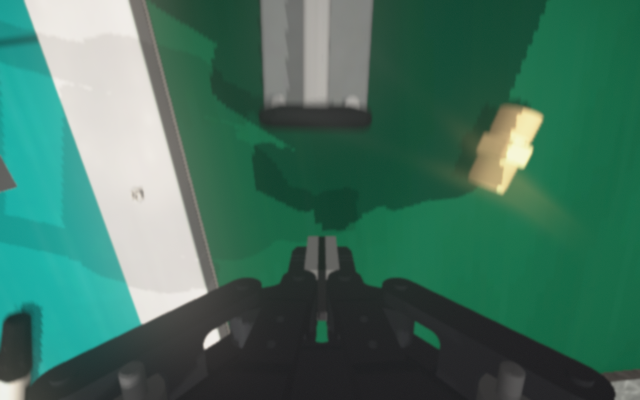

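View pics/p5_s.png

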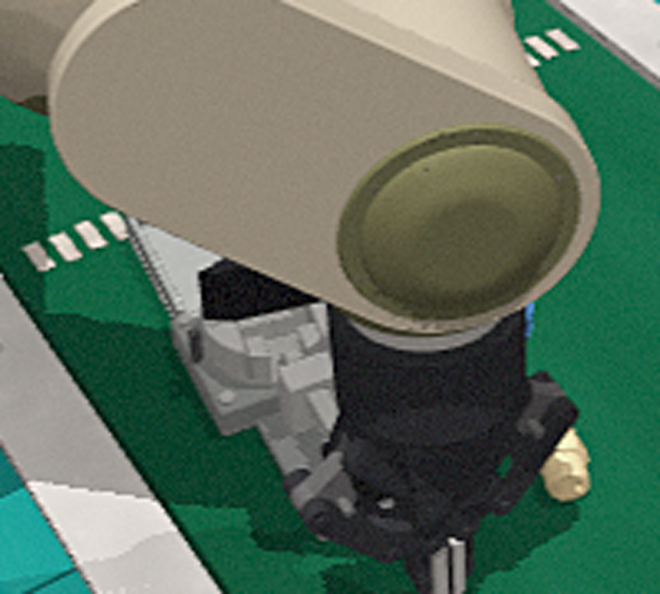

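```bash
python3 -m pendant '{"jaw":[1,1,1,1],"dp":[[0,-0.045,0],[0,-0.045,0],[0,-0.045,0],[0,0,0]],"delta_rot":[[0,0,0],[0,0,0],[0,0,0],[0,0,0]]}'
cat > lev.py <<'E'
from h import *
import sys
s=show(); M=R.from_rotvec(s['eef_rot']).as_matrix(); y=M[:,1]; ax=np.cross(y,[0,0,-1]); print('level rotvec deg tool',np.degrees(M.T@ax).round(2), 'q',np.round(s['q'],2))
E
python3 lev.py; python3 rel.py 0 0 .16 p6
```

```text
time_s: 12.85
position: [0.5566, -0.112, 0.1692]
eef_rot: [-1.177, 1.263, -1.338]
force: [0.6, -0.3, -1.3]
gripper_width: 0.0002
t 12.85 p [ 0.5566 -0.112   0.1692] rot [-1.177  1.263 -1.338] F [ 0.6 -0.3 -1.3] w 0.0002
level rotvec deg tool [-0.9   0.    2.69] q [-0.39  0.45  1.47 -0.04  1.19 -0.25]
t 12.85 p [ 0.5566 -0.112   0.1692] rot [-1.177  1.263 -1.338] F [ 0.6 -0.3 -1.3] w 0.0002
jaw deg -6.77 nest pos [-0.1737  0.0024  0.1692] F nest [-0.3 -0.6 -1.3]
dp tool [-0.174   0.0011  0.0021] down tilt [ 0.01  -0.049 -0.999]
```

View pics/p6_w.png

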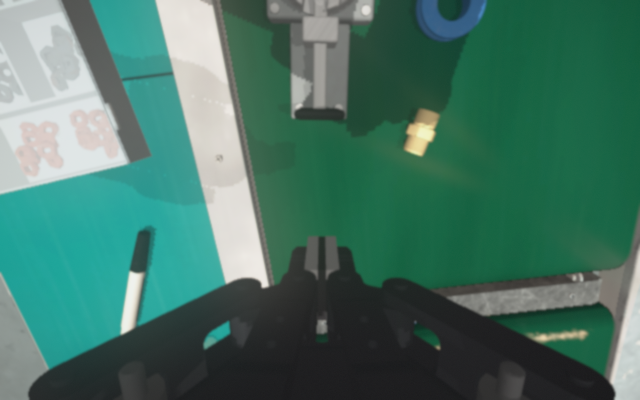

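The plate appears not quite fully out: its edge covers the strip bolts, where before it stood about 12 mm beyond them. The turned holder may be rubbing the rod. I'll go above the nest to see.

```bash
python3 -m pendant '{"jaw":[-0.2,-0.2,-0.2,-0.2,-0.2],"dp":[[0,0,0],[-0.045,0,0],[-0.045,0,0],[-0.045,0,0],[-0.035,0,0]],"delta_rot":[[-0.9,0,2.7],[0,0,0],[0,0,0],[0,0,0],[0,0,0]]}'
python3 lev.py; python3 rel.py 0 0 .16 p7
```

```text
time_s: 13.45
position: [0.5722, 0.0594, 0.1555]
eef_rot: [-1.158, 1.324, -1.286]
force: [0.1, -0.2, 0.7]
gripper_width: 0.0511
t 13.45 p [0.5722 0.0594 0.1555] rot [-1.158  1.324 -1.286] F [ 0.1 -0.2  0.7] w 0.0511
level rotvec deg tool [ 1.37  0.   -0.33] q [-0.1   0.5   1.43  0.01  1.24  0.02]
t 13.45 p [0.5722 0.0594 0.1555] rot [-1.158  1.324 -1.286] F [ 0.1 -0.2  0.7] w 0.0511
jaw deg -7.3 nest pos [-0.0017  0.0069  0.1555] F nest [-0.2 -0.1  0.7]
dp tool [-0.0018 -0.0047  0.0068] down tilt [-0.023  0.009 -1.   ]
```

View pics/p7_w.png

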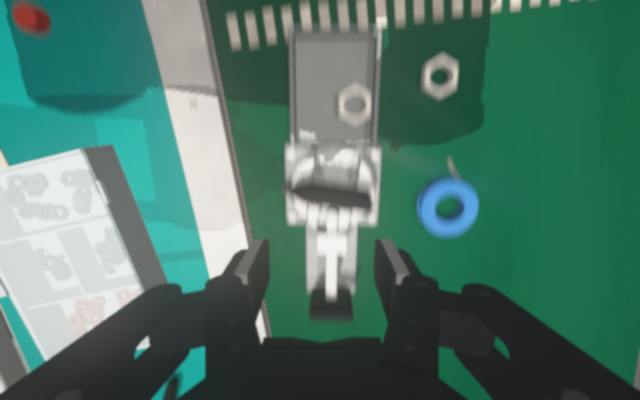

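View pics/p7_s.png

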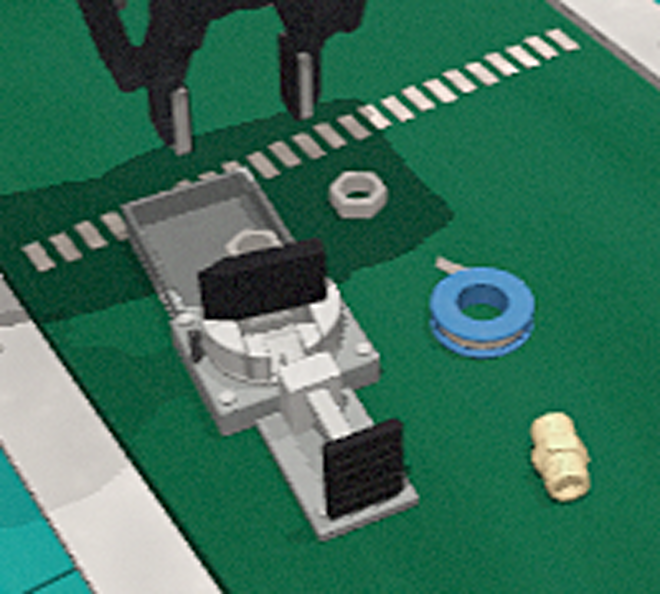

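The nut lies in the tray (355,105). The knob stands about −0.15 rad off and the slide is still ~12 mm in, its rod pinched by the turned holder. I'll regrip the knob and turn it back to the tooth, which should free the rod.

```bash
python3 -m pendant '{"jaw":[-0.2,-0.2,-0.2,-0.2,-0.2],"dp":[[0,0,0],[0,0,0],[0,0,0],[0,0,0],[0,0,0]],"delta_rot":[[1.4,0,-0.3],[0,8.3,0],[0,8.3,0],[0,8.3,0],[0,8.3,0]]}'
python3 -m pendant '{"jaw":[-0.2,-0.2,-0.2,-0.2,-0.2],"dp":[[0,0,0],[0,0,0],[0,0,0],[0,0,0],[0,0,0]],"delta_rot":[[0,8.3,0],[0,8.3,0],[0,8.3,0],[0,8.3,0],[0,8.3,0]]}'
python3 -m pendant '{"jaw":[-0.2,-0.2,-0.2,-0.2],"dp":[[0,0,0],[0,0,0],[0,0,0],[0,0,0]],"delta_rot":[[0,8.3,0],[0,8.3,0],[0,5,0],[0,0,0]]}'
python3 lev.py; python3 rel.py 0 0 .15 p8
```

```text
time_s: 14.05
position: [0.5688, 0.0604, 0.1465]
eef_rot: [-0.79, 1.726, -1.714]
force: [0.5, 0.1, 0.1]
gripper_width: 0.051
time_s: 14.55
position: [0.5653, 0.0574, 0.138]
eef_rot: [-0.14, 2.186, -2.178]
force: [1.1, -0.5, 0.8]
gripper_width: 0.0513
time_s: 14.95
position: [0.5625, 0.0551, 0.1314]
eef_rot: [-0.262, -2.044, 2.05]
force: [0.9, -0.0, -0.0]
gripper_width: 0.0511
t 14.95 p [0.5625 0.0551 0.1314] rot [-0.262 -2.044  2.05 ] F [ 0.9 -0.  -0. ] w 0.0511
level rotvec deg tool [-0.48  0.    2.18] q [-0.11  0.51  1.48 -0.    1.19  1.76]
t 14.95 p [0.5625 0.0551 0.1314] rot [-0.262 -2.044  2.05 ] F [ 0.9 -0.  -0. ] w 0.0511
jaw deg -106.81 nest pos [-0.0071  0.016   0.1314] F nest [ 0.1 -0.9 -0. ]
dp tool [-0.0138 -0.0193 -0.0097] down tilt [-0.039  0.003 -0.999]
```

View pics/p8_w.png

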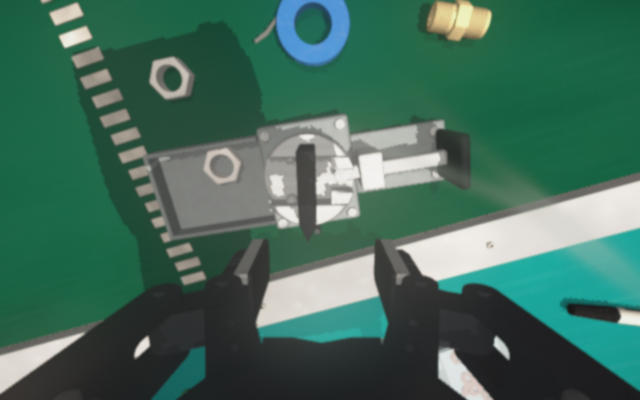

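```bash
python3 -m pendant '{"jaw":[-0.2,-0.2,-0.2],"dp":[[-0.014,0.02,-0.01],[0,0.02,0],[0,0,0]],"delta_rot":[[-0.5,0,2.2],[0,0,0],[0,0,0]]}'
python3 lev.py; python3 rel.py 0 0 .05 p9
```

```text
time_s: 15.35
position: [0.5786, 0.0604, 0.0893]
eef_rot: [-0.298, -2.071, 2.069]
force: [-1.0, 0.2, 0.4]
gripper_width: 0.0515
t 15.35 p [0.5786 0.0604 0.0893] rot [-0.298 -2.071  2.069] F [-1.   0.2  0.4] w 0.0515
level rotvec deg tool [ 0.05  0.   -0.1 ] q [-0.1   0.58  1.49  0.    1.07  1.76]
t 15.35 p [0.5786 0.0604 0.0893] rot [-0.298 -2.071  2.069] F [-1.   0.2  0.4] w 0.0515
jaw deg -106.26 nest pos [-0.      0.0007  0.0893] F nest [0.  1.  0.4]
dp tool [-0.0006  0.0393 -0.0001] down tilt [ 0.002  0.    -1.   ]
```

View pics/p9_w.png

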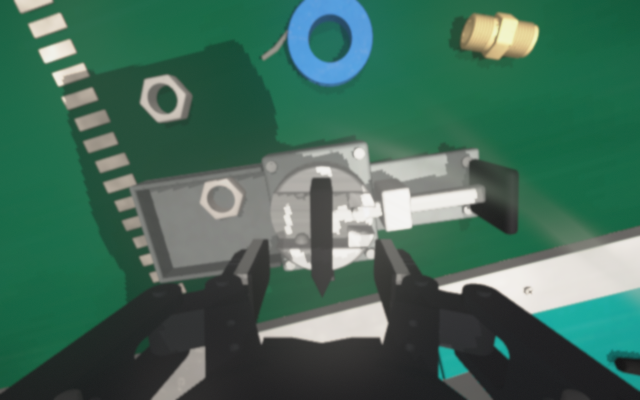

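The bar is centred and parallel to the pads. Down, grip, turn back.

```bash
python3 -m pendant '{"jaw":[-0.2,-0.2,-0.2,0.6,1],"dp":[[0,0.02,0],[0,0.018,0],[0,0,0],[0,0,0],[0,0,0]],"delta_rot":[[0,0,0],[0,0,0],[0,0,0],[0,0,0],[0,0,0]]}' 30
python3 rel.py
python3 -m pendant '{"jaw":[1,1,1,1,1],"dp":[[0,0,0],[0,0,0],[0,0,0],[0,0,0],[0,0,0]],"delta_rot":[[0,0,0],[0,-4,0],[0,-4,0],[0,-2,0],[0,0,0]]}'
python3 lev.py; python3 rel.py 0 0 .05 p10
```

```text
time_s: 15.95
position: [0.5831, 0.0596, 0.0595]
eef_rot: [-0.31, -2.078, 2.076]
force: [0.2, -0.3, 0.4]
gripper_width: 0.0232
t 15.95 p [0.5831 0.0596 0.0595] rot [-0.31  -2.078  2.076] F [ 0.2 -0.3  0.4] w 0.0232
jaw deg -106.14 nest pos [-0.0003 -0.0039  0.0595] F nest [-0.3 -0.2  0.4]
time_s: 16.45
position: [0.5834, 0.0599, 0.0605]
eef_rot: [-0.128, -2.178, 2.177]
force: [1.6, -0.3, -5.0]
gripper_width: 0.0112
t 16.45 p [0.5834 0.0599 0.0605] rot [-0.128 -2.178  2.177] F [ 1.6 -0.3 -5. ] w 0.0112
level rotvec deg tool [ 0.09  0.   -0.97] q [-0.1   0.62  1.51  0.    1.    1.57]
t 16.45 p [0.5834 0.0599 0.0605] rot [-0.128 -2.178  2.177] F [ 1.6 -0.3 -5. ] w 0.0112
jaw deg -95.78 nest pos [ 0.     -0.0042  0.0605] F nest [-0.1 -1.6 -5. ]
dp tool [ 0.0043  0.0104 -0.    ] down tilt [ 0.017 -0.    -1.   ]
```

View pics/p10_w.png

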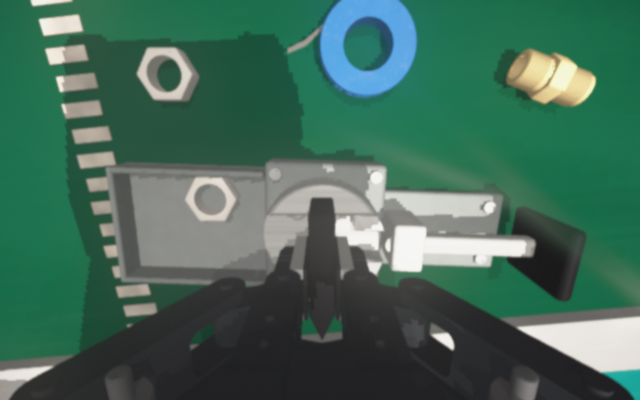

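The slide sprang fully out and the nut is still in the tray. Trimming 1.5°, letting go, rising.

```bash
python3 -m pendant '{"jaw":[1,1,-0.2,-0.2,-0.2],"dp":[[0,0,0],[0,0,0],[0,0,0],[0,0,0],[0,0,0]],"delta_rot":[[0,1.6,0],[0,0,0],[0,0,0],[0,0,0],[0,0,0]]}'
python3 lev.py
python3 -m pendant '{"jaw":[-0.2,-0.2,-0.2,-0.2],"dp":[[0,-0.02,0],[0,-0.04,0],[0,-0.04,0],[0,0,0]],"delta_rot":[[0,0,0],[0,0,0],[0,0,0],[0,0,0]]}'
python3 rel.py
python3 -m pendant '{"jaw":[-0.2,-0.2,-0.2,-0.2],"dp":[[0.045,0,0],[0.045,0,0],[0.04,0,0],[0,0,0]],"delta_rot":[[0,0,-1],[0,0,0],[0,0,0],[0,0,0]]}'
python3 lev.py; python3 rel.py 0 0 .05 p11
python3 - <<'E'
import cv2
a=cv2.imread('pics/p11_w.png'); cv2.imwrite('pics/p11z.png',cv2.resize(a[0:100,250:390],None,fx=5,fy=5,interpolation=cv2.INTER_CUBIC))
E
```

```text
time_s: 17.05
position: [0.584, 0.0597, 0.062]
eef_rot: [-0.166, -2.161, 2.16]
force: [-0.1, -0.6, 0.3]
gripper_width: 0.0507
t 17.05 p [0.584  0.0597 0.062 ] rot [-0.166 -2.161  2.16 ] F [-0.1 -0.6  0.3] w 0.0507
level rotvec deg tool [ 0.11  0.   -1.08] q [-0.1   0.62  1.51  0.    1.    1.61]
time_s: 17.45
position: [0.5819, 0.0598, 0.166]
eef_rot: [-0.165, -2.161, 2.16]
force: [-0.2, -0.1, -0.2]
gripper_width: 0.0514
t 17.45 p [0.5819 0.0598 0.166 ] rot [-0.165 -2.161  2.16 ] F [-0.2 -0.1 -0.2] w 0.0514
jaw deg -97.71 nest pos [-0.0002 -0.0027  0.166 ] F nest [-0.1  0.1 -0.2]
time_s: 17.85
position: [0.4481, 0.0777, 0.1633]
eef_rot: [-0.146, -2.153, 2.149]
force: [0.3, 0.9, -0.5]
gripper_width: 0.051
t 17.85 p [0.4481 0.0777 0.1633] rot [-0.146 -2.153  2.149] F [ 0.3  0.9 -0.5] w 0.051
level rotvec deg tool [0.1  0.   0.01] q [-0.09  0.23  1.8   0.    1.11  1.62]
t 17.85 p [0.4481 0.0777 0.1633] rot [-0.146 -2.153  2.149] F [ 0.3  0.9 -0.5] w 0.051
jaw deg -97.75 nest pos [0.002  0.1324 0.1633] F nest [ 0.9 -0.2 -0.5]
dp tool [-0.1324  0.1133 -0.0003] down tilt [ 0.     0.002 -1.   ]
```

View pics/p11z.png

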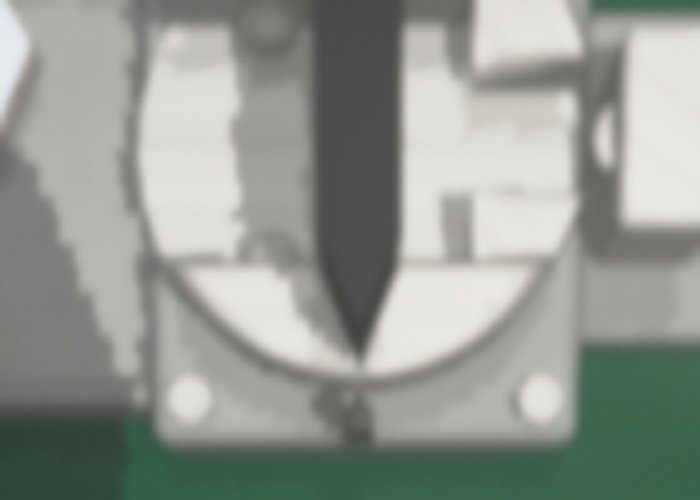

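View pics/p11_s.png

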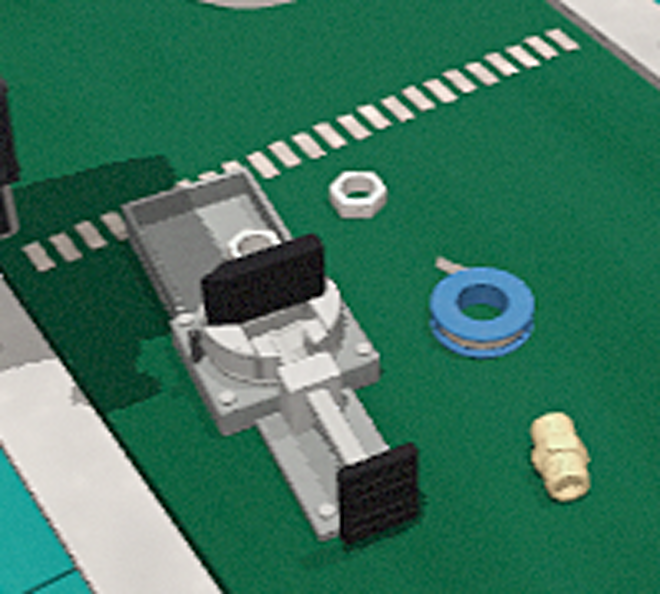

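Tip and tooth line up, the slide plate is back at its original pixel position (303,272 before and now), the nut is in the tray and the arm is clear. Handing in.

```bash
python3 -c "
from h import *
show(); print(ticket.sign_off())"
```

```text
t 17.95 p [0.452  0.0769 0.1641] rot [-0.151 -2.155  2.151] F [ 0.9 -0.9  0.7] w 0.051
the job is handed in; nothing more can be done
None
```

The nest is cleared and handed in at about 18 s: the knob is at the tooth, the slide is back out, and the nut lies in the tray.

- **Knob:** I turned it about 110° clockwise in one grip, to within about 0.03 rad of the tooth, and let go.
- **Press:** I pressed the slide in at about 40 mm/s, slower near the end. The detent peaked at 22.6 N. I felt the stop as 26 N with no further movement, at roughly 67 mm travel by my measurement.
- **Something went wrong on the way:** During the press the holder was dragged round to about −0.17 rad, so the slide stuck about 12 mm short of springing back. I gripped the knob again, turned it back to the tooth, and the slide then came fully out. So the knob was moved once more after the ejection, which the asked order does not include.
- **Last checks:** The pointed end is about 1 mm sideways of the tooth. The push plate sits at the same place in the image as before pressing. I did not touch the nut, the bystanders look unmoved, and the arm is clear of everything.
- **Checks that disagreed:** One nest fit, from the guide block only, gave the knob angle as 0.075 rad. I set it aside because the longer frame edges and the close-up of the tooth agreed with each other.

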